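Reassemble the washed flour shaker and take off its cap

TASK

The flour shaker is fresh from the washing-up: first slide its open blue tin across the worktop, upright, until it stands wholly on the round black mat, then pick up the steel sieve top from the drip tray by its fluted collar, with the red cap still riding on it, lower it gently onto the tin until its flange is seated flat on the rim, and let go of it. Then, so that the sieve can air, lift the red cap straight off by itself, leaving the sieve top seated just as it is, and finish while still holding the cap upright in the gripper, well clear (a hand's breadth) above the sieve. Leave the mug, bowl and pepper mill where they are.

Things in the scene. Friction and masses are not known exactly. Their poses are not given: they have to be found in the camera images.
- tin: Blue round tin, open at the top, standing loose on the worktop: outer diameter 92 mm (too wide to grip), 68 mm high, wall 3.5 mm, mouth 85 mm across, floor 4 mm thick, about 0.3 kg (varies). Origin: centre of its underside; z up. It slides when pushed low on its side (1 to 3 N).
- mat: Thin round black rubber mat with a narrow grey edge, 136 mm in diameter, about 1 mm thick, fixed on the worktop; things slide over its edge freely and stand at worktop height on it. Origin: its centre, on the worktop. The tin is wholly on it when the centres are within 22 mm.
- tray: Low round aluminium drip tray, fixed, 144 mm in diameter, rim 9 mm high, floor 3 mm thick; the sieve top with its cap stands about in the middle of it. Origin: centre of its underside on the worktop. The tin and the tray may be on either side.
- sieve_top: Steel sieve top (the tin's inner lid), loose, 0.16 kg, round about z (up). Origin: centre of its underside. Plug 80 mm in diameter from 0 to 12 mm up (foot tapers to 72 mm over the lowest 5 mm) enters the tin's mouth with 2.5 mm play all round; flange 92 mm in diameter, 12 to 15 mm up, rests on the rim. In the tray its origin is 3 mm above the worktop; fully seated, 56 mm above the tin's origin.
- collar (a point): Middle of the sieve top's fluted steel collar, the place to grip it: 64 mm in diameter, from 15 to 31 mm above the sieve top's origin, this point 23 mm above it on the axis. Above the collar a perforated boss, 37 mm in diameter, 11 mm high, is hidden in the cap.
- cap: Red plastic cap (the outer lid), loose, 40 g: a round cup mouth down, outer diameter 46 mm, 32 mm high, inner diameter 41 mm, 29 mm deep. Origin: centre of its lower edge; z up. It sits over the boss with 2 mm play, its lower edge on the collar's top, origin 31 mm above the sieve top's origin; nothing locks it, it rides by its weight and lifts straight off (clear after 11 mm).
- mug: White mug, 78 mm in diameter, 88 mm high, bystander. Origin: centre of its underside.
- bowl: Blue bowl, 116 mm in diameter, 50 mm high, bystander. Origin: centre of its underside.
- mill: Dark wooden pepper mill, 48 mm in diameter, 110 mm high, bystander. Origin: centre of its underside.
Not all that is in view belongs to the job. Of the things shaped like the cap, the red one is meant.

How it is judged:
On the way, in this order (a step that is already met when the one before it is completed fails the run):
1. the open tin stands upright and still, wholly on the mat (horizontal distance between tin and mat below 0.022 m and angle between tin's own z axis and vertical below 0.05 rad and height (world z) of tin below 0.004 m and linear speed of tin below 0.02 m/s and horizontal distance between sieve_top and tin above 0.1 m), for 0.2 s.
2. the sieve top, its cap still on it, is seated on the tin and let go (z of sieve_top in the frame of tin between 0.05 and 0.0585 m and horizontal distance between sieve_top and tin below 0.005 m and angle between sieve_top's own z axis and vertical below 0.04 rad and horizontal distance between cap and sieve_top below 0.006 m and z of cap in the frame of sieve_top below 0.034 m and contact force between the fingers and sieve_top below 0.2 N and contact force between the fingers and cap below 0.2 N), for 0.2 s.
3. the cap is off, the sieve top still seated (z of sieve_top in the frame of tin between 0.05 and 0.0585 m and horizontal distance between sieve_top and tin below 0.005 m and angle between sieve_top's own z axis and vertical below 0.04 rad and z of cap in the frame of sieve_top above 0.045 m), for 0.1 s.
At the end, for the whole second after the job is handed in: Tin upright, centre within 22 mm of the mat's; sieve top seated on it within 2.5 mm in height, 5 mm off axis, 0.04 rad, untouched; cap held still by the fingers (over 1 N), upright within 0.35 rad, lower edge 50 mm or more above the sieve and within 60 mm sideways, touching neither (horizontal distance between tin and mat below 0.022 m and angle between tin's own z axis and vertical below 0.05 rad and height (world z) of tin below 0.004 m and linear speed of each of tin, sieve_top below 0.02 m/s and z of sieve_top in the frame of tin between 0.05 and 0.0585 m and horizontal distance between sieve_top and tin below 0.005 m and angle between sieve_top's own z axis and vertical below 0.04 rad and contact force between the fingers and sieve_top below 0.2 N and z of cap in the frame of sieve_top above 0.092 m and horizontal distance between cap and sieve_top below 0.06 m and angle between cap's own z axis and vertical below 0.35 rad and linear speed of cap below 0.03 m/s and contact force between the fingers and cap above 1 N and contact force between cap and sieve_top below 0.05 N and contact force between cap and tin below 0.05 N); the arm keeps its last pose, push and grip.
It fails at once if the tin is lifted or tipped instead of slid (angle between tin's own z axis and vertical above 0.3 rad or height (world z) of tin above 0.012 m).
It fails at once if the cap comes off the sieve top, or is gripped, while the sieve top is not seated on the tin (the pair must be carried together by the sieve top, and the sieve top must not come up with the cap) ((z of cap in the frame of sieve_top above 0.045 m or distance between cap and sieve_top above 0.06 m or contact force between the fingers and cap above 3 N) and not (z of sieve_top in the frame of tin between 0.05 and 0.061 m and horizontal distance between sieve_top and tin below 0.008 m and angle between sieve_top's own z axis and vertical below 0.08 rad)).
It fails at once if the sieve top is dropped or slammed onto the tin (faster than 0.4 m/s just above its seat) (horizontal distance between sieve_top and tin below 0.02 m and z of sieve_top in the frame of tin below 0.09 m and linear speed of sieve_top above 0.4 m/s).
It fails at once if the mug, bowl or mill is moved more than 20 mm or tipped over (distance of any of mug, bowl, mill from where it was at the start of the episode above 0.02 m or angle between any of mug, bowl, mill's own z axis and vertical above 0.3 rad).
It also fails if it takes over 72 s, if anything falls off the work surface, if the arm or the gripper's body presses on something with over 40 N, if the wrist force passes 120 N, or if a joint passes its speed limit or range.

ROBOT

A 7-joint arm with a two-finger parallel gripper is mounted at the origin on the work surface. World frame = base frame: x ahead of the robot, y to its left, z up, the work surface at z = 0. Lengths are in m, angles in rad, forces in N, time in s.
With the tool pointing down it reaches from about 0.35 to 0.9 m from the base axis. Payload 8.1 kg.
Tool frame: the origin (TCP) lies at the very end of the fingers, on their centre line; the grasp point (between the pads) lies 19 mm behind it; z points along the fingers, y is the line along which they close (so a half turn about z gives the same grasp; the last joint's range is limited). The gripper opens to 85 mm and grips with 20 to 120 N. Pads are 22 mm wide; open, the fingers measure 114 mm over their backs; the gripper's body (76 mm by 85 mm) begins 54 mm behind the grasp point. The pads swing forward as they close: fully open they stand 13 mm farther back than shut.
Start: joints at [1.096, 0.434, 0.025, 1.573, -0.012, 1.134, -0.075], TCP at [0.227, -0.582, 0.231] pointing down, gripper open.
Joint ranges: [-2.62, 2.62], [-0.44, 2.09], [-1.27, 1.32], [0.08, 2.57], [-1.32, 4.46], [0.12, 2], [-2.74, 2.74]. Speed limits (rad/s): [2.22, 2.22, 3.01, 3.01, 3.14, 3.14, 3.14].

INTERFACE

Orientations are given as a rotation vector (axis times angle).
In Python, from bench import state, grab_frame, camera_params, finish_job gives the robot as it stands.
- The arm moves only by the tool send_rows, never from a script. Its argument "increments" is a list of rows, each an object with "grip": the opening, from 0 (shut) to 1 (fully open); "translation": the shift along the tool's x, y, z scaled (see below), a list of three; "rot": the turn, a rotation vector about the tool's x, y, z scaled (see below), a list of three. In form: [{"grip": grip, "translation": [dx, dy, dz], "rot": [wx, wy, wz]}, ...]. A call has 1 to 10 rows; each row shifts and turns the commanded pose from where the row before left it, along the tool's axes as they then stand; what a row does not reach is not made up. The controller multiplies each number of a shift by 0.3 m and each number of a turn by 45 degrees. A row lasts 1/10 s, in which the tool goes at most 50 mm and 8.59 degrees, less where a joint would pass 70% of its speed; a pose out of reach is approached as far as the arm can. A call with a number of a shift or a turn outside -1 to 1 is refused whole. A call with a gripper value outside its range is refused whole. The fingers move at their own pace and stop on an object; "grip_force" is the grip in N (left out, the last holds). Time passes only in rows, so rows that do not move let the fingers close. It gives the time, the measured TCP pose, the force, the opening and the grip force at its end, in the units of the state.
- state(): the state, without advancing time (a new reading comes with each control period).
- grab_frame(name): name is "scene" or "top" or "wrist"; returns the picture (420x560x3 uint8, red, green, blue); there is no depth.
- camera_params(name): a dict with "fx", "fy", "cx", "cy" (pixels), "R" (3x3) and "t" (3): a world point X has camera coordinates R X + t. Camera axes: x right, y down, z forward; pixel columns grow to the right and rows downward; lengths in m; the calibration is good to about 2 mm. A picture is of the moment at which its call begins: read the wrist's pose just before it. camera_params takes no time and is no camera call; for the wrist camera it gives the pose at the moment of the call.
- finish_job(): hands the job in; it is judged then, once.
The state is a dict: "t": time; "joint_positions": joint angles; "qvel": joint speeds; "joint_torque": joint torques, N m; "ee_pos": TCP position; "tcp_rot": TCP orientation; "wrist_force": force on the tool from outside, world axes, zero at the start; "torque": the same for the moment, N m; "finger_gap": finger opening in m; "gripper_force": force on a finger pad.
Only numpy, scipy, OpenCV 4.12 (cv2) and the standard library are available. Lean on these libraries where they do the work, as an engineer would, in place of code of your own. Each camera call takes 0.05 s, during which the arm holds its last target. There are 200 camera calls.

## Working session

There is one attempt and no reset: what is moved stays moved. The work goes in short steps, Python scripts to look and compute and a tool call to move; the robot and the scene stay as the last step left them, time stands still between calls to the robot, and variables do not carry over. Pictures are saved under pics/ and viewed, at most 10 in all, crops included, and the job is handed in when it is done.

Besides the shell and the picture viewer there is one more tool, called after ">>>" by a JSON object that holds its "op" and its "data". send_rows: Moves the arm, as the interface text tells. Its arguments: {"type":"object","properties":{"increments":{"type":"array"},"grip_force":{"type":"number"}},"required":["increments"]}

```bash
mkdir -p pics; python3 - <<'E'
from bench import *
import cv2,json,numpy as np
for n in ["scene","top"]:
    im=grab_frame(n); cv2.imwrite(f"pics/{n}0.png",im[:,:,::-1])
    p=camera_params(n); print(n,{k:np.round(v,4).tolist() for k,v in p.items()})
s=state(); print({k:np.round(v,4).tolist() for k,v in s.items()})
E
```

```text
scene {'fx': 544.4428, 'fy': 544.4428, 'cx': 274.5274, 'cy': 215.0834, 'R': [[0.3971, 0.9178, -0.0025], [0.5091, -0.2225, -0.8314], [-0.7636, 0.3289, -0.5556]], 't': [-0.157, -0.2209, 1.6912]}
top {'fx': 513.2762, 'fy': 513.2762, 'cx': 284.0686, 'cy': 211.4009, 'R': [[0.0005, -0.9998, 0.018], [-0.9884, -0.0032, -0.1516], [0.1517, -0.0177, -0.9883]], 't': [-0.0463, 0.5405, 1.1194]}
{'t': 0.1, 'joint_positions': [1.0964, 0.4351, 0.025, 1.574, -0.0116, 1.134, -0.0751], 'qvel': [-0.0, -0.0023, 0.0002, -0.0021, -0.0003, 0.0001, -0.0004], 'joint_torque': [0.0029, -67.1754, 1.0281, -31.6904, 0.0158, 0.0073, 0.0001], 'ee_pos': [0.2268, -0.5819, 0.2306], 'tcp_rot': [-3.0862, -0.5803, 0.0006], 'wrist_force': [0.1051, 0.5305, -0.634], 'torque': [-0.0079, -0.0213, -0.001], 'gripper_force': 0.0, 'finger_gap': 0.0856}
```

View pics/scene0.png

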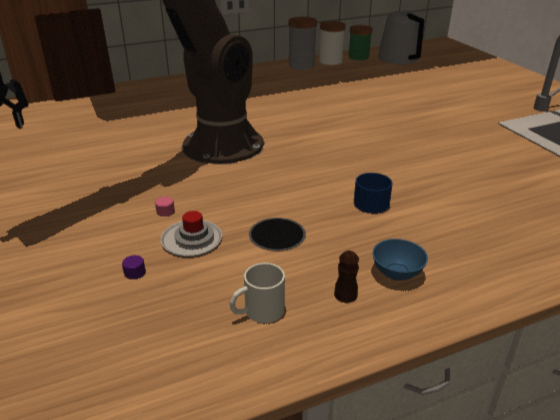

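View pics/top0.png

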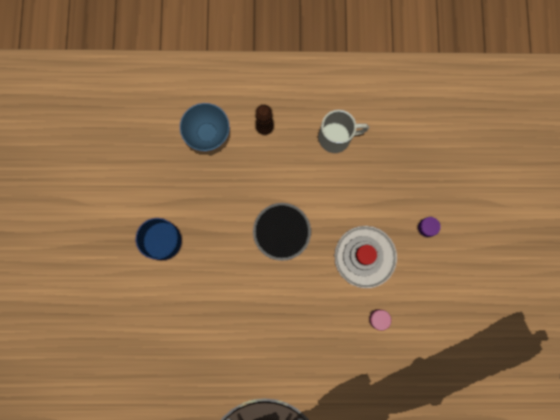

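Top: tin (158,240), mat (282,231), tray with sieve top and red cap (366,255). Cap-like things in the top view are red (366,255), pink (381,320) and purple (430,227). The red one on the sieve top is the one meant. I'll confirm it in an enlarged crop.

```bash
cat > h.py <<'E'
import numpy as np,cv2
from bench import *
def proj(n,X,P=None):
    p=P or camera_params(n); R=np.array(p["R"]);c=(np.atleast_2d(X)@R.T+np.array(p["t"]).ravel())
    return np.c_[p["fx"]*c[:,0]/c[:,2]+p["cx"],p["fy"]*c[:,1]/c[:,2]+p["cy"]]
def ray(n,uv,P=None):
    p=P or camera_params(n); R=np.array(p["R"]);t=np.array(p["t"]).ravel()
    d=R.T@np.array([(uv[0]-p["cx"])/p["fx"],(uv[1]-p["cy"])/p["fy"],1]); return -R.T@t,d/np.linalg.norm(d)
def atz(n,uv,z,P=None):
    o,d=ray(n,uv,P); return o+d*(z-o[2])/d[2]
def tri(a,ua,b,ub):
    A=np.zeros((3,3));v=np.zeros(3);L=[]
    for n,u in((a,ua),(b,ub)):
        o,d=ray(n,u);M=np.eye(3)-np.outer(d,d);A+=M;v+=M@o;L.append((M,o))
    X=np.linalg.solve(A,v);return X,[np.linalg.norm(M@(X-o))for M,o in L]
def circ(c,z,r):
    a=np.linspace(0,2*np.pi,60);return np.c_[c[0]+r*np.cos(a),c[1]+r*np.sin(a),0*a+z]
E
python3 - <<'E'
from h import *
T=cv2.imread("pics/top0.png");S=cv2.imread("pics/scene0.png")
def tile(im,x,y):return cv2.resize(im[y:y+60,x:x+80],(400,300),interpolation=cv2.INTER_CUBIC)
m=np.vstack([np.hstack([tile(T,120,210),tile(T,326,226)]),np.hstack([tile(S,333,163),tile(S,152,200)])])
cv2.imwrite("pics/crop1.png",m)
def blob(im,f,box):
    x0,y0,x1,y1=box;mk=f(im[y0:y1,x0:x1].astype(int)).astype(np.uint8)
    n,l,s,c=cv2.connectedComponentsWithStats(mk);i=1+np.argmax(s[1:,4]);return c[i]+[x0,y0],s[i]
for nm,im,b in(("top",T,(240,190,325,275)),("scene",S,(240,205,315,260))):
    c,s=blob(im,lambda a:a.max(2)<45,b);print("mat",nm,c,s,atz(nm,c,0.001))
red=lambda a:(a[...,2]>90)&(a[...,1]<50)&(a[...,0]<60)
ct,st=blob(T,red,(335,225,400,290));cs,ss=blob(S,red,(170,200,215,240));print("red",ct,st,cs,ss,tri("top",ct,"scene",cs))
blue=lambda a:(a[...,0]>1.5*a[...,2])&(a[...,0]>25)
ct,st=blob(T,blue,(125,205,195,275));cs,ss=blob(S,blue,(345,165,400,220));print("blue",ct,st,cs,ss,tri("top",ct,"scene",cs))
E
```

```text
mat top [281.47747307 231.11508325] [  17   16   50   51 2042] [ 0.50038854 -0.03998471  0.001     ]
mat scene [276.75732899 233.58469055] [  11   14   52   30 1228] [ 0.50379922 -0.04114785  0.001     ]
red [365.65693431 254.41970803] [ 22  21  19  18 274] [191.86075949 216.21518987] [ 13  11  19  11 158] (array([ 0.44207727, -0.2251888 ,  0.06210335]), [np.float64(0.0007609488207793091), np.float64(0.0007609488207793083)])
blue [158.07697894 238.83514887] [  12   14   44   40 1377] [372.46229508 192.47540984] [  10    9   37   39 1220] (array([0.4780407 , 0.23712864, 0.0330224 ]), [np.float64(0.001102151837203539), np.float64(0.001102151837203542)])
```

View pics/crop1.png

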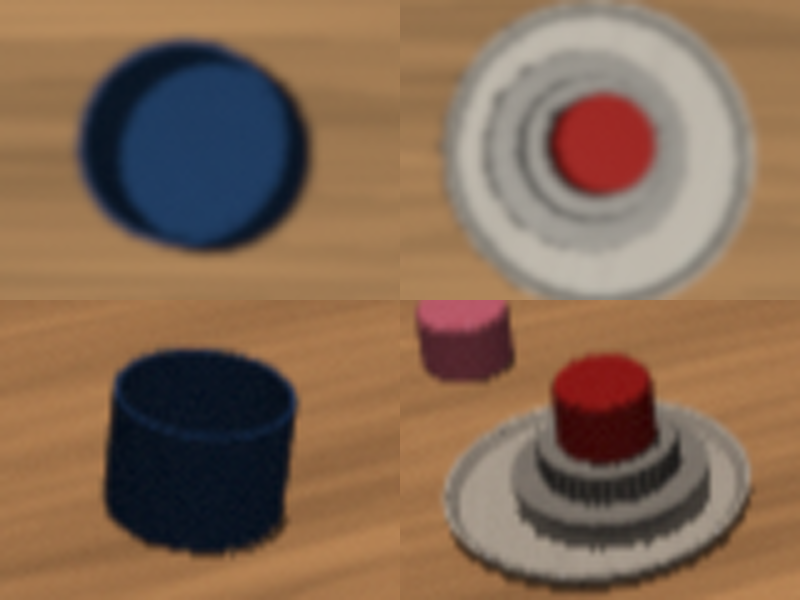

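The crop confirms the red cap sits on the fluted steel collar in the tray. The pink and purple caps are loose on the worktop. Next I fit silhouettes for precise positions.

```bash
cat >> h.py <<'E'
from scipy.optimize import minimize
K=4
def sil(n,c,z0,h,r):
    m=np.zeros((420*K,560*K),np.uint8);q=np.vstack([proj(n,circ(c,z0,r)),proj(n,circ(c,z0+h,r))])
    cv2.fillConvexPoly(m,cv2.convexHull(((q+.5)*K).astype(np.int32)),1);return m
def fit(ims,f,box,x0,h,r,fz=True):
    M={}
    for n,im in ims.items():
        x,y,a,b=box[n];mk=np.zeros((420,560),np.uint8);mk[y:b,x:a]=f(im[y:b,x:a].astype(int))
        mk=cv2.morphologyEx(mk,cv2.MORPH_CLOSE,np.ones((3,3)));M[n]=cv2.resize(mk,None,fx=K,fy=K,interpolation=cv2.INTER_NEAREST)
    def cost(p):return sum(float((sil(n,p[:2],p[2] if fz else x0[2],h,r)^M[n]).sum())/M[n].sum() for n in M)
    s=np.array([[0,0,0],[.006,0,0],[0,.006,0],[0,0,.006]])+x0
    g=minimize(cost,x0,method="Nelder-Mead",options=dict(initial_simplex=s,xatol=1e-4,fatol=1e-4));return g.x,g.fun
red=lambda a:(a[...,2]>45)&(a[...,1]<.4*a[...,2])&(a[...,0]<.45*a[...,2])
blue=lambda a:(a[...,0]>1.25*a[...,2])
E
python3 - <<'E'
from h import *
I={"top":cv2.imread("pics/top0.png"),"scene":cv2.imread("pics/scene0.png")}
bt={"top":(125,205,195,275),"scene":(345,165,400,220)};br={"top":(345,235,390,280),"scene":(178,207,210,238)}
print("tin",fit(I,blue,bt,[.478,.237,0],.068,.046));print("cap",fit(I,red,br,[.442,-.225,.034],.032,.023))
for n in I:
  print(n,fit({n:I[n]},blue,bt,[.478,.237,0],.068,.046,False),fit({n:I[n]},red,br,[.442,-.225,.034],.032,.023,False))
E
```

```text
tin (array([ 0.47630371,  0.23726532, -0.00407105]), np.float64(0.27814805607465953))
cap (array([ 0.44140851, -0.22467653,  0.03048889]), np.float64(0.5606605359389745))
top (array([0.47840125, 0.23534534, 0.00353735]), np.float64(0.162145390070922)) (array([ 0.44224754, -0.22584332,  0.03792289]), np.float64(0.382136678200692))
scene (array([0.47552778, 0.23833333, 0.00294444]), np.float64(0.12142425463336019)) (array([ 0.44150646, -0.22513513,  0.03306433]), np.float64(0.19282670454545456))
```

>>> {"op": "send_rows", "data": {"increments": [{"grip": 0.7, "translation": [0, 0, 0], "rot": [0, 0, -0.183]}, {"grip": 0.7, "translation": [0, 0, 0], "rot": [0, 0, -0.183]}, {"grip": 0.7, "translation": [0, 0, 0], "rot": [0, 0, -0.183]}, {"grip": 0.7, "translation": [0, 0, 0], "rot": [0, 0, -0.183]}, {"grip": 0.7, "translation": [0, 0, 0], "rot": [0, 0, -0.183]}, {"grip": 0.7, "translation": [0, 0, 0], "rot": [0, 0, -0.183]}, {"grip": 0.7, "translation": [0, 0, 0], "rot": [0, 0, -0.183]}, {"grip": 0.7, "translation": [0, 0, 0], "rot": [0, 0, -0.183]}, {"grip": 0.7, "translation": [0, 0, 0], "rot": [0, 0, -0.183]}]}}

```text
t: 1.0
ee_pos: [0.2268, -0.5821, 0.2308]
tcp_rot: [-2.107, -2.329, -0.001]
wrist_force: [-0.1, 0.1, -0.7]
finger_gap: 0.0598
gripper_force: 0.0
```

>>> {"op": "send_rows", "data": {"increments": [{"grip": 0.7, "translation": [0.02, 0.11, 0], "rot": [0, 0, 0]}, {"grip": 0.7, "translation": [0.05, 0.11, 0], "rot": [0, 0, 0]}, {"grip": 0.7, "translation": [0.05, 0.11, 0], "rot": [0, 0, 0]}, {"grip": 0.7, "translation": [0.05, 0.11, 0], "rot": [0, 0, 0]}, {"grip": 0.7, "translation": [0.05, 0.11, 0], "rot": [0, 0, 0]}, {"grip": 0.7, "translation": [0.05, 0.11, 0], "rot": [0, 0, 0]}, {"grip": 0.7, "translation": [0.05, 0.11, 0], "rot": [0, 0, 0]}, {"grip": 0.7, "translation": [0.05, 0.11, 0], "rot": [0, 0, 0]}, {"grip": 0.7, "translation": [0.05, 0.11, 0], "rot": [0, 0, 0]}, {"grip": 0.7, "translation": [0.08, 0.11, 0], "rot": [0, 0, 0]}]}}

```text
t: 2.0
ee_pos: [0.5419, -0.4022, 0.2306]
tcp_rot: [-2.116, -2.322, 0.002]
wrist_force: [-0.0, -1.3, -0.6]
finger_gap: 0.0601
gripper_force: 0.0
```

>>> {"op": "send_rows", "data": {"increments": [{"grip": 0.7, "translation": [0.12, 0, 0], "rot": [0, 0, 0]}, {"grip": 0.7, "translation": [0.12, 0, 0], "rot": [0, 0, 0]}, {"grip": 0.7, "translation": [0.12, 0, 0], "rot": [0, 0, 0]}, {"grip": 0.7, "translation": [0.12, 0, 0], "rot": [0, 0, 0]}, {"grip": 0.7, "translation": [0.12, 0, 0], "rot": [0, 0, 0]}, {"grip": 0.7, "translation": [0.12, 0, 0], "rot": [0, 0, 0]}, {"grip": 0.7, "translation": [0.12, 0, 0], "rot": [0, 0, 0]}, {"grip": 0.7, "translation": [0.12, 0, 0], "rot": [0, 0, 0]}, {"grip": 0.7, "translation": [0.12, 0, 0], "rot": [0, 0, 0]}, {"grip": 0.7, "translation": [0.12, 0, 0], "rot": [0, 0, 0]}]}}

```text
t: 3.0
ee_pos: [0.5069, -0.0421, 0.2311]
tcp_rot: [-2.114, -2.323, 0.001]
wrist_force: [-0.6, 0.7, 0.1]
finger_gap: 0.0597
gripper_force: 0.0
```

>>> {"op": "send_rows", "data": {"increments": [{"grip": 0.7, "translation": [0.12, 0, 0], "rot": [0, 0, 0]}, {"grip": 0.7, "translation": [0.12, 0, 0], "rot": [0, 0, 0]}, {"grip": 0.7, "translation": [0.12, 0, 0], "rot": [0, 0, 0]}, {"grip": 0.7, "translation": [0.12, 0, 0], "rot": [0, 0, 0]}, {"grip": 0.7, "translation": [0.12, 0, 0], "rot": [0, 0, 0]}, {"grip": 0.7, "translation": [0.12, 0, 0], "rot": [0, 0, 0]}, {"grip": 0.7, "translation": [0.12, 0, 0], "rot": [0, 0, 0]}, {"grip": 0.7, "translation": [0.12, 0, 0], "rot": [0, 0, 0]}, {"grip": 0.7, "translation": [0.12, 0, 0], "rot": [0, 0, 0]}, {"grip": 0.7, "translation": [0, 0, 0], "rot": [0, 0, 0]}]}}

```text
t: 4.0
ee_pos: [0.4748, 0.2847, 0.2313]
tcp_rot: [-2.104, -2.329, -0.003]
wrist_force: [-1.0, 0.3, -0.3]
finger_gap: 0.0599
gripper_force: 0.0
```

>>> {"op": "send_rows", "data": {"increments": [{"grip": 0.7, "translation": [0.06, 0, 0], "rot": [0, 0, 0]}, {"grip": 0.7, "translation": [0.056, -0.005, 0], "rot": [0, 0, 0]}, {"grip": 0.7, "translation": [0, 0, 0.1], "rot": [0, 0, 0]}, {"grip": 0.7, "translation": [0, 0, 0.1], "rot": [0, 0, 0]}, {"grip": 0.7, "translation": [0, 0, 0.1], "rot": [0, 0, 0]}, {"grip": 0.7, "translation": [0, 0, 0.1], "rot": [0, 0, 0]}, {"grip": 0.7, "translation": [0, 0, 0.1], "rot": [0, 0, 0]}, {"grip": 0.7, "translation": [0, 0, 0.1], "rot": [0, 0, 0]}, {"grip": 0.7, "translation": [0, 0, 0.08], "rot": [0, 0, 0]}, {"grip": 0.7, "translation": [0, 0, 0.05], "rot": [0, 0, 0]}]}}

```text
t: 5.0
ee_pos: [0.4715, 0.3121, 0.0102]
tcp_rot: [-2.114, -2.323, 0.004]
wrist_force: [-0.2, -0.6, 0.8]
finger_gap: 0.0598
gripper_force: 0.0
```

```bash
python3 - <<'E'
from h import *
s=state();print(s["ee_pos"],s["tcp_rot"],s["wrist_force"]);im=grab_frame("wrist");cv2.imwrite("pics/w1.png",im[:,:,::-1])
im2=grab_frame("scene");cv2.imwrite("pics/s1.png",im2[:,:,::-1]);cv2.imwrite("pics/m1.png",cv2.resize(np.hstack([im[:,:,::-1],im2[:,:,::-1]]),(800,300)))
E
```

```text
[0.47148314 0.31214852 0.01020929] [-2.11440689 -2.32329884  0.00444914] [-0.20981755 -0.6058949   0.83821376]
```

View pics/m1.png

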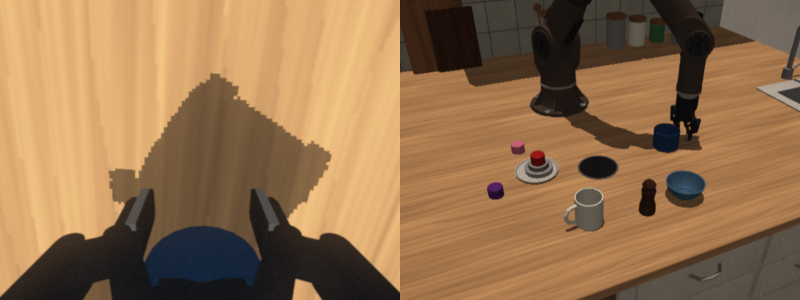

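>>> {"op": "send_rows", "data": {"increments": [{"grip": 0.7, "translation": [-0.03, 0, 0], "rot": [0, 0, 0]}, {"grip": 0.7, "translation": [-0.04, 0, 0], "rot": [0, 0, 0]}, {"grip": 0.7, "translation": [-0.05, 0, 0], "rot": [0, 0, 0]}, {"grip": 0.7, "translation": [-0.05, 0, 0], "rot": [0, 0, 0]}, {"grip": 0.7, "translation": [-0.05, 0, 0], "rot": [0, 0, 0]}, {"grip": 0.7, "translation": [-0.05, 0, 0], "rot": [0, 0, 0]}, {"grip": 0.7, "translation": [-0.05, 0, 0], "rot": [0, 0, 0]}, {"grip": 0.7, "translation": [-0.05, 0, 0], "rot": [0, 0, 0]}, {"grip": 0.7, "translation": [-0.05, 0, 0], "rot": [0, 0, 0]}, {"grip": 0.7, "translation": [-0.05, 0, 0], "rot": [0, 0, 0]}]}}

```text
t: 6.1
ee_pos: [0.4862, 0.1731, 0.0132]
tcp_rot: [2.114, 2.324, 0.005]
wrist_force: [-0.5, 6.1, 7.1]
finger_gap: 0.0601
gripper_force: 0.0
```

>>> {"op": "send_rows", "data": {"increments": [{"grip": 0.7, "translation": [-0.05, 0, 0], "rot": [0, 0, 0]}, {"grip": 0.7, "translation": [-0.05, 0, 0], "rot": [0, 0, 0]}, {"grip": 0.7, "translation": [-0.05, 0, 0], "rot": [0, 0, 0]}, {"grip": 0.7, "translation": [-0.05, 0, 0], "rot": [0, 0, 0]}, {"grip": 0.7, "translation": [-0.05, 0, 0], "rot": [0, 0, 0]}, {"grip": 0.7, "translation": [-0.05, 0, 0], "rot": [0, 0, 0]}, {"grip": 0.7, "translation": [-0.05, 0, 0], "rot": [0, 0, 0]}, {"grip": 0.7, "translation": [-0.04, 0, 0], "rot": [0, 0, 0]}, {"grip": 0.7, "translation": [-0.02, 0, 0], "rot": [0, 0, 0]}, {"grip": 0.7, "translation": [0, 0, 0], "rot": [0, 0, 0]}]}}

```text
t: 7.1
ee_pos: [0.4969, 0.0488, 0.0124]
tcp_rot: [2.116, 2.321, -0.001]
wrist_force: [0.3, 0.1, -0.3]
finger_gap: 0.0597
gripper_force: 0.0
```

```bash
python3 - <<'E'
from h import *
s=state();print(s["ee_pos"],s["tcp_rot"],s["wrist_force"])
I={}
for n in("top","scene"):
    I[n]=grab_frame(n)[:,:,::-1].copy();cv2.imwrite(f"pics/{n}2.png",I[n])
T,S=[cv2.resize(I[n][y:y+90,x:x+120],(400,300),interpolation=cv2.INTER_CUBIC) for n,x,y in(("top",220,180),("scene",220,180))]
cv2.imwrite("pics/m2.png",np.hstack([T,S]))
print(fit({"scene":I["scene"]},blue,{"scene":(240,180,345,255)},[.5,-.02,0],.068,.046,False))
E
```

```text
[0.4968709  0.04878758 0.01237085] [ 2.11618607e+00  2.32113264e+00 -1.32747089e-03] [ 0.2619614   0.05552121 -0.28477431]
(array([ 5.00955271e-01, -4.90636852e-04, -1.01478844e-02]), np.float64(0.09437034739454095))
```

View pics/m2.png

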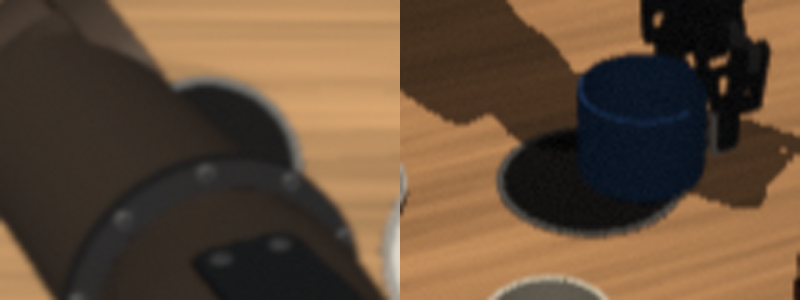

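>>> {"op": "send_rows", "data": {"increments": [{"grip": 0.7, "translation": [-0.02, 0, 0], "rot": [0, 0, 0]}, {"grip": 0.7, "translation": [-0.02, 0, 0], "rot": [0, 0, 0]}, {"grip": 0.7, "translation": [-0.02, 0, 0], "rot": [0, 0, 0]}, {"grip": 0.7, "translation": [-0.02, 0, 0], "rot": [0, 0, 0]}, {"grip": 0.7, "translation": [-0.02, 0, 0], "rot": [0, 0, 0]}, {"grip": 0.7, "translation": [-0.02, 0, 0], "rot": [0, 0, 0]}, {"grip": 0.7, "translation": [-0.01, 0, 0], "rot": [0, 0, 0]}, {"grip": 0.7, "translation": [-0.007, 0, 0], "rot": [0, 0, 0]}, {"grip": 0.7, "translation": [0, 0, 0], "rot": [0, 0, 0]}, {"grip": 0.7, "translation": [0, 0, 0], "rot": [0, 0, 0]}]}}

```text
t: 8.2
ee_pos: [0.5008, 0.0096, 0.0123]
tcp_rot: [2.114, 2.324, -0.001]
wrist_force: [1.3, -0.9, 0.0]
finger_gap: 0.0597
gripper_force: 0.0
```

>>> {"op": "send_rows", "data": {"increments": [{"grip": 0.7, "translation": [0.03, 0, 0], "rot": [0, 0, 0]}, {"grip": 0.7, "translation": [0.06, 0, 0], "rot": [0, 0, 0]}, {"grip": 0.7, "translation": [0.06, 0, 0], "rot": [0, 0, 0]}, {"grip": 0.7, "translation": [0.06, 0, -0.05], "rot": [0, 0, 0]}, {"grip": 0.7, "translation": [0, 0, -0.12], "rot": [0, 0, 0]}, {"grip": 0.7, "translation": [0, 0, -0.12], "rot": [0, 0, 0]}, {"grip": 0.7, "translation": [0, 0, -0.12], "rot": [0, 0, 0]}, {"grip": 0.7, "translation": [0, 0, -0.12], "rot": [0, 0, 0]}, {"grip": 0.7, "translation": [0, 0, -0.12], "rot": [0, 0, 0]}, {"grip": 0.7, "translation": [0, 0, -0.1], "rot": [0, 0, 0]}]}}

```text
t: 9.2
ee_pos: [0.4947, 0.0735, 0.2393]
tcp_rot: [2.112, 2.324, 0.001]
wrist_force: [0.3, 0.5, -0.6]
finger_gap: 0.0599
gripper_force: 0.0
```

```bash
python3 - <<'E'
from h import *
s=state();print(s["ee_pos"],s["tcp_rot"],s["wrist_force"])
p=camera_params("wrist");print({k:np.round(v,3).tolist() for k,v in p.items()})
im=grab_frame("scene")[:,:,::-1].copy();cv2.imwrite("pics/scene3.png",im)
print(fit({"scene":im},blue,{"scene":(240,180,345,255)},[.503,-.04,0],.068,.046,False))
w=grab_frame("wrist")[:,:,::-1];cv2.imwrite("pics/m3.png",np.vstack([np.hstack([cv2.resize(im[180:270,220:340],(400,300)),cv2.resize(w,(400,300))])]))
E
```

```text
[0.49474199 0.07352434 0.23933536] [2.11249525e+00 2.32426095e+00 1.25962098e-03] [ 0.28959364  0.4736953  -0.64319761]
{'fx': 352.216, 'fy': 352.216, 'cx': 282.749, 'cy': 203.647, 'R': [[0.995, 0.095, 0.001], [0.09, -0.94, 0.328], [0.032, -0.326, -0.945]], 't': [-0.5, -0.021, 0.395]}
(array([ 0.50548859, -0.03999649,  0.00271639]), np.float64(0.04358192620387742))
```

View pics/m3.png

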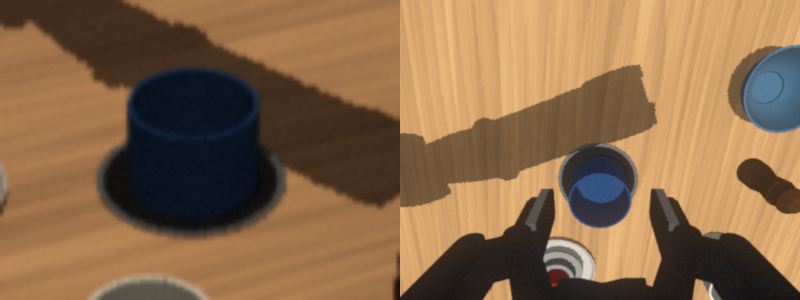

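Scene crop: tin stands in the middle of the mat. Wrist view agrees (mat ring around the tin). Moving above the sieve top.

>>> {"op": "send_rows", "data": {"increments": [{"grip": 1, "translation": [-0.06, -0.027, 0], "rot": [0, 0, 0]}, {"grip": 1, "translation": [-0.1, -0.027, 0], "rot": [0, 0, 0]}, {"grip": 1, "translation": [-0.1, -0.027, 0], "rot": [0, 0, 0]}, {"grip": 1, "translation": [-0.1, -0.027, 0], "rot": [0, 0, 0]}, {"grip": 1, "translation": [-0.1, -0.027, 0], "rot": [0, 0, 0]}, {"grip": 1, "translation": [-0.1, -0.027, 0], "rot": [0, 0, 0]}, {"grip": 1, "translation": [-0.1, -0.027, 0], "rot": [0, 0, 0]}, {"grip": 1, "translation": [-0.1, -0.027, 0], "rot": [0, 0, 0]}, {"grip": 1, "translation": [-0.1, -0.027, 0], "rot": [0, 0, 0]}, {"grip": 1, "translation": [-0.1, -0.027, 0], "rot": [0, 0, 0]}]}}

```text
t: 10.3
ee_pos: [0.4409, -0.2223, 0.2366]
tcp_rot: [-2.113, -2.324, 0.001]
wrist_force: [0.6, -0.2, 0.3]
finger_gap: 0.0853
gripper_force: 0.0
```

>>> {"op": "send_rows", "data": {"increments": [{"grip": 1, "translation": [0, 0, 0], "rot": [0, 0, 0]}]}}

```text
t: 10.4
ee_pos: [0.4399, -0.2258, 0.2362]
tcp_rot: [-2.12, -2.317, 0.003]
wrist_force: [0.4, -0.6, -0.6]
finger_gap: 0.0854
gripper_force: 0.0
```

```bash
python3 - <<'E'
from h import *
s=state();print(s["ee_pos"],s["tcp_rot"],s["wrist_force"],s["finger_gap"])
w=grab_frame("wrist")[:,:,::-1].copy();t=grab_frame("top")[:,:,::-1].copy();c=grab_frame("scene")[:,:,::-1].copy()
for n,i in(("wrist4",w),("top4",t),("scene4",c)):cv2.imwrite(f"pics/{n}.png",i)
cv2.imwrite("pics/m4.png",np.hstack([cv2.resize(w,(400,300)),cv2.resize(t,(400,300))]))
B={"top":(235,180,330,285),"scene":(240,180,345,255)}
for n,i in(("top",t),("scene",c)):print(n,fit({n:i},blue,B,[.502,-.04,0],.068,.046,False))
T0=cv2.imread("pics/top0.png").astype(int)[235:280,345:390];m=(T0[...,2]>90)&(T0[...,1]<.4*T0[...,2])
y,x=np.nonzero(m);print("cap top0",m.sum(),atz("top",(x.mean()+345,y.mean()+235),.066))
y,x=np.nonzero(red(w.astype(int)));print("cap wrist",len(x),x.mean(),y.mean(),x.min(),x.max(),y.min(),y.max())
y,x=np.nonzero(red(w.astype(int))&(w[...,2]>90));print("cap wrist top",len(x),x.mean(),y.mean(),atz("wrist",(x.mean(),y.mean()),.066))
E
```

```text
[ 0.4399101  -0.22576698  0.23621813] [-2.12040696 -2.31714842  0.00342758] [ 0.36187162 -0.57708932 -0.63460752] 0.08538741142424515
top (array([ 5.03924791e-01, -3.93570644e-02, -4.28119653e-04]), np.float64(0.058823529411764705))
scene (array([ 0.50672021, -0.03992438, -0.0012497 ]), np.float64(0.05837824984147115))
cap top0 285 [ 0.44196059 -0.22435488  0.066     ]
cap wrist 475 291.5473684210526 163.3642105263158 267 310 149 184
cap wrist top 115 292.295652173913 167.90434782608696 [ 0.4491436 -0.2098569  0.066    ]
```

View pics/m4.png

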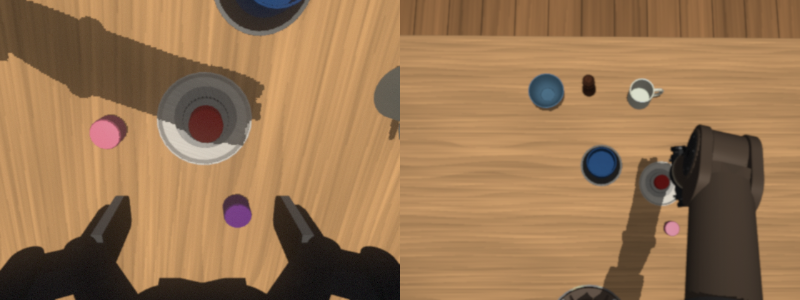

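```bash
python3 - <<'E'
from h import *
w=cv2.imread("pics/wrist4.png");t=cv2.imread("pics/top4.png")
r2=lambda a:(a[...,2]>25)&(a[...,1]<.5*a[...,2])&(a[...,0]<.5*a[...,2])
B={"wrist":(250,135,330,215),"top":(350,235,380,280)}
print("cap wrist",fit({"wrist":w},r2,B,[.442,-.225,.034],.032,.023,False),fit({"wrist":w},r2,B,[.442,-.225,.034],.032,.023))
print("cap top4",fit({"top":t},r2,B,[.442,-.225,.034],.032,.023,False))
t0=cv2.imread("pics/top0.png");c0=cv2.imread("pics/scene0.png")
print("cap top0",fit({"top":t0},r2,B,[.442,-.225,.034],.032,.023,False),"scene0",fit({"scene":c0},r2,{"scene":(178,207,210,238)},[.442,-.225,.034],.032,.023,False))
E
```

```text
cap wrist (array([ 0.44637616, -0.21946525,  0.02724834]), np.float64(0.1872630010834236)) (array([ 0.44732875, -0.22566829,  0.00437218]), np.float64(0.02799972914409534))
cap top4 (array([ 0.44278325, -0.22661592,  0.03769255]), np.float64(0.22113914373088686))
cap top0 (array([ 0.44224754, -0.22584332,  0.03792289]), np.float64(0.28850806451612904)) scene0 (array([ 0.44203472, -0.22648904,  0.03523732]), np.float64(0.15010245901639344))
```

```bash
python3 - <<'E'
from h import *
s=state();print(s["ee_pos"],s["tcp_rot"],np.abs(s["qvel"]).max())
P=camera_params("wrist");w=grab_frame("wrist")[:,:,::-1].copy();cv2.imwrite("pics/wrist5.png",w)
r2=lambda a:(a[...,2]>25)&(a[...,1]<.5*a[...,2])&(a[...,0]<.5*a[...,2])
B={"wrist":(250,135,330,215)}
print("cap wrist",fit({"wrist":w},r2,B,[.442,-.225,.034],.032,.023,False),fit({"wrist":w},r2,B,[.442,-.225,.034],.032,.023))
print(atz("wrist",(288,165),0.0),np.array(P["R"]).T@-np.array(P["t"]))
v=w.copy()
for q in(circ((.442,-.225),.034,.023),circ((.442,-.225),.066,.023),circ((.442,-.225),.018,.046),circ((.442,-.225),.009,.072),circ((.504,-.040),.068,.046)):
    cv2.polylines(v,[proj("wrist",q).astype(np.int32)],True,(0,255,0),1)
cv2.imwrite("pics/m5.png",cv2.resize(v[:300,180:480],(600,600)))
E
```

```text
[ 0.44151831 -0.22060472  0.23679547] [-2.11251615e+00 -2.32392384e+00 -2.93466599e-04] 0.013591647513775468
cap wrist (array([ 0.44444   , -0.22381982,  0.03478213]), np.float64(0.19682017543859648)) (array([ 0.44558795, -0.23140798,  0.00400973]), np.float64(0.02676123903508772))
[ 0.44765116 -0.22214716  0.        ] [ 0.43371471 -0.13713711  0.37828226]
```

View pics/m5.png

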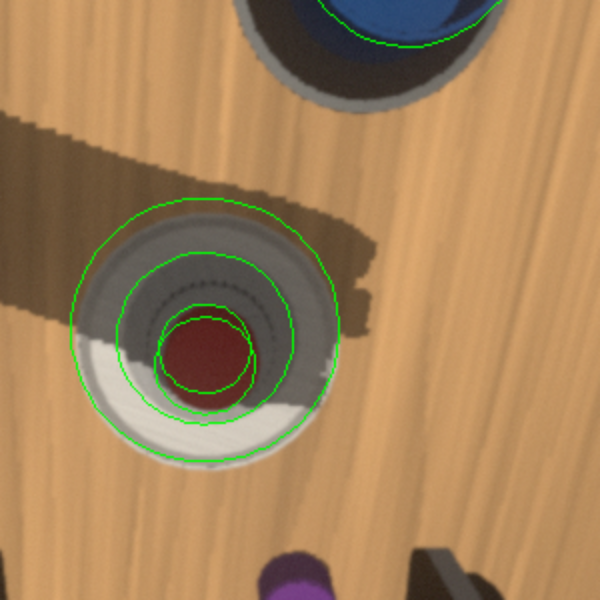

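>>> {"op": "send_rows", "data": {"increments": [{"grip": 1, "translation": [0, 0, 0.06], "rot": [0, 0, 0]}, {"grip": 1, "translation": [0, 0, 0.1], "rot": [0, 0, 0]}, {"grip": 1, "translation": [0, 0, 0.1], "rot": [0, 0, 0]}, {"grip": 1, "translation": [0, 0, 0.1], "rot": [0, 0, 0]}, {"grip": 1, "translation": [0, 0, 0.1], "rot": [0, 0, 0]}, {"grip": 1, "translation": [0, 0, 0.06], "rot": [0, 0, 0]}, {"grip": 1, "translation": [0, 0, 0], "rot": [0, 0, 0]}, {"grip": 1, "translation": [0, 0, 0], "rot": [0, 0, 0]}, {"grip": 1, "translation": [0, 0, 0], "rot": [0, 0, 0]}, {"grip": 1, "translation": [0, 0, 0], "rot": [0, 0, 0]}]}}

```text
t: 11.6
ee_pos: [0.4423, -0.2219, 0.0825]
tcp_rot: [2.112, 2.323, 0.001]
wrist_force: [0.1, -0.2, -0.3]
finger_gap: 0.0855
gripper_force: 0.0
```

>>> {"op": "send_rows", "data": {"increments": [{"grip": 1, "translation": [0, 0, 0], "rot": [0, 0, 0]}]}}

```text
t: 11.7
ee_pos: [0.442, -0.222, 0.0822]
tcp_rot: [2.113, 2.323, 0.001]
wrist_force: [-0.2, 0.3, 0.6]
finger_gap: 0.0855
gripper_force: 0.0
```

>>> {"op": "send_rows", "data": {"increments": [{"grip": 1, "translation": [0, 0, 0], "rot": [0, 0, 0]}, {"grip": 1, "translation": [0, 0, 0], "rot": [0, 0, 0]}]}}

```text
t: 11.9
ee_pos: [0.4416, -0.2219, 0.0816]
tcp_rot: [2.114, 2.323, 0.0]
wrist_force: [0.6, -0.4, 0.2]
finger_gap: 0.0855
gripper_force: 0.0
```

>>> {"op": "send_rows", "data": {"increments": [{"grip": 1, "translation": [-0.01, 0, 0.02], "rot": [0, 0, 0]}, {"grip": 1, "translation": [0, 0, 0.03], "rot": [0, 0, 0]}, {"grip": 1, "translation": [0, 0, 0.04], "rot": [0, 0, 0]}, {"grip": 1, "translation": [0, 0, 0.04], "rot": [0, 0, 0]}, {"grip": 1, "translation": [0, 0, 0.04], "rot": [0, 0, 0]}, {"grip": 1, "translation": [0, 0, 0.03], "rot": [0, 0, 0]}, {"grip": 1, "translation": [0, 0, 0.019], "rot": [0, 0, 0]}, {"grip": 1, "translation": [0, 0, 0], "rot": [0, 0, 0]}, {"grip": 1, "translation": [0, 0, 0], "rot": [0, 0, 0]}, {"grip": 1, "translation": [0, 0, 0], "rot": [0, 0, 0]}]}}

```text
t: 12.9
ee_pos: [0.4421, -0.2249, 0.016]
tcp_rot: [2.114, 2.323, 0.0]
wrist_force: [-0.1, -0.2, 0.6]
finger_gap: 0.0855
gripper_force: 0.0
```

```bash
python3 - <<'E'
from h import *
s=state();print(s["ee_pos"],s["wrist_force"])
w=grab_frame("wrist")[:,:,::-1];c=grab_frame("scene")[:,:,::-1]
cv2.imwrite("pics/m6.png",np.hstack([cv2.resize(w,(400,300)),cv2.resize(c[180:270,135:255],(400,300),interpolation=cv2.INTER_CUBIC)]))
E
```

```text
[ 0.44214502 -0.22490302  0.01603971] [-0.1468053  -0.24224012  0.63363433]
```

View pics/m6.png

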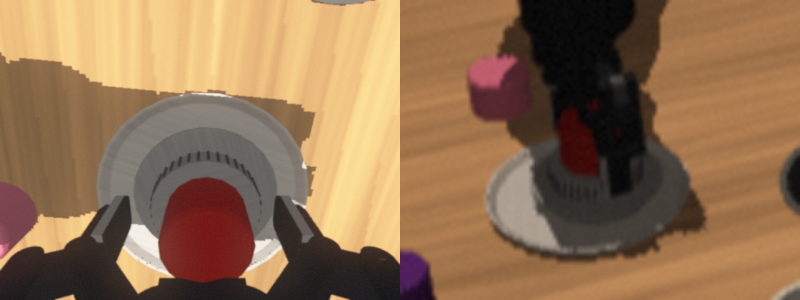

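Wrist view: red cap and collar lie centred between the open pads (left pad x≈127, right x≈277, collar 145–270). Closing.

>>> {"op": "send_rows", "data": {"increments": [{"grip": 0.6, "translation": [0, 0, 0], "rot": [0, 0, 0]}, {"grip": 0.6, "translation": [0, 0, 0], "rot": [0, 0, 0]}, {"grip": 0.6, "translation": [0, 0, 0], "rot": [0, 0, 0]}, {"grip": 0.6, "translation": [0, 0, 0], "rot": [0, 0, 0]}, {"grip": 0.6, "translation": [0, 0, 0], "rot": [0, 0, 0]}, {"grip": 0.6, "translation": [0, 0, 0], "rot": [0, 0, 0]}], "grip_force": 50}}

```text
t: 13.6
ee_pos: [0.4422, -0.2249, 0.0164]
tcp_rot: [2.113, 2.323, 0.0]
wrist_force: [-1.9, 1.5, 9.7]
finger_gap: 0.0621
gripper_force: 52.1
```

>>> {"op": "send_rows", "data": {"increments": [{"grip": 0.6, "translation": [0, 0, -0.01], "rot": [0, 0, 0]}, {"grip": 0.6, "translation": [0, 0, -0.02], "rot": [0, 0, 0]}, {"grip": 0.6, "translation": [0, 0, -0.04], "rot": [0, 0, 0]}, {"grip": 0.6, "translation": [0, 0, -0.06], "rot": [0, 0, 0]}, {"grip": 0.6, "translation": [0, 0, -0.06], "rot": [0, 0, 0]}, {"grip": 0.6, "translation": [0, 0, -0.06], "rot": [0, 0, 0]}, {"grip": 0.6, "translation": [0, 0, -0.06], "rot": [0, 0, 0]}, {"grip": 0.6, "translation": [0, 0, -0.04], "rot": [0, 0, 0]}, {"grip": 0.6, "translation": [0, 0, -0.02], "rot": [0, 0, 0]}, {"grip": 0.6, "translation": [0, 0, -0.01], "rot": [0, 0, 0]}]}}

```text
t: 14.6
ee_pos: [0.4418, -0.2249, 0.1301]
tcp_rot: [2.114, 2.323, 0.0]
wrist_force: [-0.1, -0.0, -2.2]
finger_gap: 0.0619
gripper_force: 54.9
```

>>> {"op": "send_rows", "data": {"increments": [{"grip": 0.6, "translation": [0, 0, 0], "rot": [0, 0, 0]}, {"grip": 0.6, "translation": [0, 0, 0], "rot": [0, 0, 0]}]}}

```text
t: 14.8
ee_pos: [0.4414, -0.2247, 0.129]
tcp_rot: [-2.113, -2.323, 0.001]
wrist_force: [-0.1, 0.9, -2.1]
finger_gap: 0.062
gripper_force: 54.9
```

```bash
python3 - <<'E'
from h import *
s=state();print(s["ee_pos"],s["wrist_force"],s["finger_gap"])
w=grab_frame("wrist")[:,:,::-1];c=grab_frame("scene")[:,:,::-1]
cv2.imwrite("pics/m7.png",np.hstack([cv2.resize(w,(400,300)),cv2.resize(c[165:255,135:255],(400,300),interpolation=cv2.INTER_CUBIC)]))
E
```

```text
[ 0.4413623  -0.22465887  0.12900311] [-0.12933815  0.9245355  -2.07104352] 0.061991205632356376
```

View pics/m7.png

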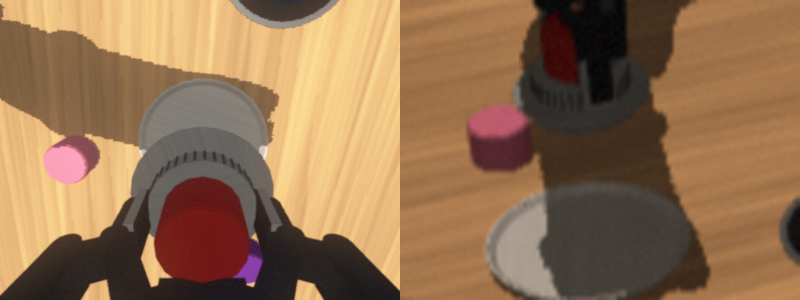

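Wrist view: sieve top with cap held between the pads, tray empty below. Moving over the tin.

>>> {"op": "send_rows", "data": {"increments": [{"grip": 0.6, "translation": [0.02, 0.01, 0], "rot": [0, 0, 0]}, {"grip": 0.6, "translation": [0.05, 0.02, 0], "rot": [0, 0, 0]}, {"grip": 0.6, "translation": [0.08, 0.035, 0], "rot": [0, 0, 0]}, {"grip": 0.6, "translation": [0.08, 0.035, 0], "rot": [0, 0, 0]}, {"grip": 0.6, "translation": [0.08, 0.035, 0], "rot": [0, 0, 0]}, {"grip": 0.6, "translation": [0.08, 0.035, 0], "rot": [0, 0, 0]}, {"grip": 0.6, "translation": [0.08, 0.04, 0], "rot": [0, 0, 0]}, {"grip": 0.6, "translation": [0.07, 0.04, 0], "rot": [0, 0, 0]}, {"grip": 0.6, "translation": [0.04, 0.015, 0], "rot": [0, 0, 0]}, {"grip": 0.6, "translation": [0.016, 0.005, 0], "rot": [0, 0, 0]}]}}

```text
t: 15.9
ee_pos: [0.5056, -0.0374, 0.1294]
tcp_rot: [-2.111, -2.326, -0.0]
wrist_force: [-0.1, -0.1, -1.7]
finger_gap: 0.0618
gripper_force: 54.9
```

>>> {"op": "send_rows", "data": {"increments": [{"grip": 0.6, "translation": [0, 0, 0.02], "rot": [0, 0, 0]}, {"grip": 0.6, "translation": [0, 0, 0.02], "rot": [0, 0, 0]}, {"grip": 0.6, "translation": [0, 0, 0.02], "rot": [0, 0, 0]}, {"grip": 0.6, "translation": [0, 0, 0], "rot": [0, 0, 0]}, {"grip": 0.6, "translation": [0, 0, 0], "rot": [0, 0, 0]}, {"grip": 0.6, "translation": [0, 0, 0], "rot": [0, 0, 0]}, {"grip": 0.6, "translation": [0, 0, 0], "rot": [0, 0, 0]}, {"grip": 0.6, "translation": [0, 0, 0], "rot": [0, 0, 0]}]}}

```text
t: 16.7
ee_pos: [0.5057, -0.0392, 0.1118]
tcp_rot: [2.114, 2.324, 0.0]
wrist_force: [-0.3, -0.3, -0.9]
finger_gap: 0.0619
gripper_force: 54.9
```

```bash
python3 - <<'E'
from h import *
s=state();print(s["ee_pos"],s["tcp_rot"],s["wrist_force"],s["finger_gap"])
I={n:grab_frame(n)[:,:,::-1].copy() for n in("wrist","scene","top")}
for n in I:cv2.imwrite(f"pics/{n}8.png",I[n])
c=I["scene"];B={"scene":(235,170,345,255),"top":(235,180,330,285)}
r2=lambda a:(a[...,2]>25)&(a[...,1]<.5*a[...,2])&(a[...,0]<.5*a[...,2])
for n in("scene","top"):
  b=B[n]
  for nm,f in(("red",r2),("blue",blue)):
    y,x=np.nonzero(f(I[n][b[1]:b[3],b[0]:b[2]].astype(int)))
    print(n,nm,len(x),(x.min()+b[0],x.max()+b[0],y.min()+b[1],y.max()+b[1]) if len(x) else "")
  q=proj(n,circ((.504,-.04),0,.046));q2=proj(n,circ(s["ee_pos"][:2],s["ee_pos"][2]+.0176,.023))
  print(" expect tin base",q.min(0),q.max(0),"cap bottom",q2.min(0),q2.max(0))
# blue column width profile in scene (tin's lower wall): left/right edges per row
g=blue(c.astype(int))
for r in range(215,244,4):
    x=np.nonzero(g[r,235:345])[0]; print(r,(x.min()+235,x.max()+235) if len(x) else None,end=" ")
E
```

```text
[ 0.50566879 -0.03916341  0.11180034] [2.11387316e+00 2.32357699e+00 2.64748022e-04] [-0.28438542 -0.25340515 -0.93573802] 0.061859088985036524
scene red 242 (np.int64(267), np.int64(343), np.int64(171), np.int64(254))
scene blue 1480 (np.int64(258), np.int64(301), np.int64(172), np.int64(247))
 expect tin base [257.87510021 222.8764458 ] [296.5952208  245.51861501] cap bottom [267.64353912 182.09391983] [288.15183014 192.62378557]
top red 0 
top blue 33 (np.int64(261), np.int64(266), np.int64(232), np.int64(242))
 expect tin base [261.73983532 210.12748124] [301.19271111 249.32228285] cap bottom [270.84448332 210.67111912] [292.92468113 232.5561798 ]
215 (np.int64(259), np.int64(296)) 219 (np.int64(259), np.int64(296)) 223 (np.int64(258), np.int64(296)) 227 (np.int64(258), np.int64(297)) 231 (np.int64(258), np.int64(297)) 235 (np.int64(258), np.int64(301)) 239 (np.int64(260), np.int64(296)) 243 (np.int64(265), np.int64(290))
```

```bash
python3 - <<'E'
from h import *
e=state()["ee_pos"];zf=e[2]-.0134
c=cv2.imread("pics/scene8.png").astype(int);w=cv2.imread("pics/wrist8.png").astype(int)
q=np.vstack([proj("scene",circ(e[:2],zf+d,.046)) for d in(.012,.015)]);print("scene flange expect",q.min(0),q.max(0))
gray=lambda a:(a.max(-1)-a.min(-1)<14)&(a.max(-1)>35)
for r in range(196,212,2):
    x=np.nonzero(gray(c[r,245:312]))[0]+245;print(r,x.min() if len(x) else None,x.max() if len(x) else None,end="; ")
print()
F=proj("wrist",circ(e[:2],zf+.015,.046));Tn=proj("wrist",circ((.5045,-.0395),.068,.046))
print("wrist expect flange",F.min(0),F.max(0),"rim",Tn.min(0),Tn.max(0))
u=int(F[:,0].mean())
for uu in(u-20,u,u+20): print(uu,[(v,*w[v,uu]) for v in range(int(min(F[:,1].min(),Tn[:,1].min()))-14,int(F[:,1].min())+14,1)])
E
```

```text
scene flange expect [257.51467672 183.06820388] [298.24681617 205.52247167]
196 259 295; 198 259 295; 200 261 293; 202 263 291; 204 265 292; 206 268 287; 208 275 296; 210 None None; 
wrist expect flange [180.64411571 179.32654564] [384.36754974 358.63286554] rim [200.3978923  157.42213926] [360.71771202 304.43615147]
264 [(143, np.int64(73), np.int64(55), np.int64(51)), (144, np.int64(77), np.int64(59), np.int64(56)), (145, np.int64(75), np.int64(54), np.int64(50)), (146, np.int64(78), np.int64(61), np.int64(58)), (147, np.int64(75), np.int64(56), np.int64(50)), (148, np.int64(74), np.int64(57), np.int64(51)), (149, np.int64(75), np.int64(55), np.int64(49)), (150, np.int64(75), np.int64(53), np.int64(51)), (151, np.int64(77), np.int64(56), np.int64(49)), (152, np.int64(75), np.int64(56), np.int64(49)), (153, np.int64(77), np.int64(59), np.int64(50)), (154, np.int64(76), np.int64(55), np.int64(48)), (155, np.int64(76), np.int64(55), np.int64(47)), (156, np.int64(77), np.int64(56), np.int64(44)), (157, np.int64(87), np.int64(60), np.int64(46)), (158, np.int64(89), np.int64(61), np.int6
[... 5988 characters left out ...]
4), np.int64(65), np.int64(50)), (180, np.int64(87), np.int64(82), np.int64(77)), (181, np.int64(98), np.int64(98), np.int64(98)), (182, np.int64(105), np.int64(108), np.int64(108)), (183, np.int64(103), np.int64(108), np.int64(108)), (184, np.int64(98), np.int64(100), np.int64(104)), (185, np.int64(102), np.int64(105), np.int64(108)), (186, np.int64(99), np.int64(104), np.int64(106)), (187, np.int64(103), np.int64(105), np.int64(108)), (188, np.int64(100), np.int64(106), np.int64(107)), (189, np.int64(103), np.int64(105), np.int64(108)), (190, np.int64(100), np.int64(103), np.int64(105)), (191, np.int64(103), np.int64(106), np.int64(109)), (192, np.int64(101), np.int64(104), np.int64(105))]
```

>>> {"op": "send_rows", "data": {"increments": [{"grip": 0.6, "translation": [0.001, 0, 0.015], "rot": [0, 0, 0]}, {"grip": 0.6, "translation": [0.001, 0, 0.02], "rot": [0, 0, 0]}, {"grip": 0.6, "translation": [0, 0, 0.02], "rot": [0, 0, 0]}, {"grip": 0.6, "translation": [0, 0, 0.02], "rot": [0, 0, 0]}, {"grip": 0.6, "translation": [0, 0, 0.015], "rot": [0, 0, 0]}, {"grip": 0.6, "translation": [0, 0, 0.01], "rot": [0, 0, 0]}, {"grip": 0.6, "translation": [0, 0, 0.01], "rot": [0, 0, 0]}, {"grip": 0.6, "translation": [0, 0, 0.005], "rot": [0, 0, 0]}, {"grip": 0.6, "translation": [0, 0, 0], "rot": [0, 0, 0]}, {"grip": 0.6, "translation": [0, 0, 0], "rot": [0, 0, 0]}]}}

```text
t: 17.85
ee_pos: [0.5056, -0.0385, 0.0772]
tcp_rot: [2.114, 2.324, 0.0]
wrist_force: [-0.0, -0.0, -1.8]
finger_gap: 0.0615
gripper_force: 54.9
```

>>> {"op": "send_rows", "data": {"increments": [{"grip": 0.6, "translation": [0, 0, 0.006], "rot": [0, 0, 0]}, {"grip": 0.6, "translation": [0, 0, 0.006], "rot": [0, 0, 0]}, {"grip": 0.6, "translation": [0, 0, 0], "rot": [0, 0, 0]}]}}

```text
t: 18.15
ee_pos: [0.5053, -0.0386, 0.0733]
tcp_rot: [-2.114, -2.324, 0.0]
wrist_force: [0.5, -0.9, -1.5]
finger_gap: 0.0622
gripper_force: 54.9
```

>>> {"op": "send_rows", "data": {"increments": [{"grip": 0.6, "translation": [0, 0, 0.004], "rot": [0, 0, 0]}, {"grip": 0.6, "translation": [0, 0, 0.004], "rot": [0, 0, 0]}, {"grip": 0.6, "translation": [0, 0, 0.003], "rot": [0, 0, 0]}, {"grip": 0.6, "translation": [0, 0, 0], "rot": [0, 0, 0]}, {"grip": 0.6, "translation": [0, 0, 0], "rot": [0, 0, 0]}]}}

```text
t: 18.65
ee_pos: [0.5055, -0.0385, 0.0702]
tcp_rot: [-2.114, -2.324, 0.0]
wrist_force: [-0.1, -0.3, -1.6]
finger_gap: 0.062
gripper_force: 54.9
```

>>> {"op": "send_rows", "data": {"increments": [{"grip": 0.6, "translation": [0, 0, 0.002], "rot": [0, 0, 0]}, {"grip": 0.6, "translation": [0, 0, 0], "rot": [0, 0, 0]}]}}

```text
t: 18.85
ee_pos: [0.5056, -0.0385, 0.0696]
tcp_rot: [2.114, 2.324, 0.0]
wrist_force: [-0.1, -0.6, -1.4]
finger_gap: 0.0622
gripper_force: 54.9
```

>>> {"op": "send_rows", "data": {"increments": [{"grip": 0.6, "translation": [0, 0, 0.003], "rot": [0, 0, 0]}, {"grip": 0.6, "translation": [0, 0, 0.002], "rot": [0, 0, 0]}, {"grip": 0.6, "translation": [0, 0, 0], "rot": [0, 0, 0]}]}}

```text
t: 19.15
ee_pos: [0.5056, -0.0385, 0.0694]
tcp_rot: [2.113, 2.323, -0.0]
wrist_force: [-6.1, -1.0, 18.1]
finger_gap: 0.0617
gripper_force: 57.0
```

>>> {"op": "send_rows", "data": {"increments": [{"grip": 0.6, "translation": [0, 0, 0.003], "rot": [0, 0, 0]}, {"grip": 0.6, "translation": [0, 0, 0], "rot": [0, 0, 0]}]}}

```text
t: 19.35
ee_pos: [0.5056, -0.0385, 0.0693]
tcp_rot: [2.113, 2.323, -0.001]
wrist_force: [-10.3, 0.2, 31.0]
finger_gap: 0.0621
gripper_force: 58.1
```

Contact at exactly the seat height (0.0694). I relieve the push, then let go.

>>> {"op": "send_rows", "data": {"increments": [{"grip": 0.6, "translation": [0, 0, -0.004], "rot": [0, 0, 0]}, {"grip": 0.6, "translation": [0, 0, -0.003], "rot": [0, 0, 0]}, {"grip": 0.6, "translation": [0, 0, 0], "rot": [0, 0, 0]}]}}

```text
t: 19.65
ee_pos: [0.5057, -0.0386, 0.0695]
tcp_rot: [2.114, 2.324, 0.0]
wrist_force: [-1.8, -0.1, 5.0]
finger_gap: 0.0618
gripper_force: 55.6
```

>>> {"op": "send_rows", "data": {"increments": [{"grip": 0.85, "translation": [0, 0, 0], "rot": [0, 0, 0]}, {"grip": 0.9, "translation": [0, 0, 0], "rot": [0, 0, 0]}, {"grip": 0.95, "translation": [0, 0, 0], "rot": [0, 0, 0]}, {"grip": 0.95, "translation": [0, 0, 0], "rot": [0, 0, 0]}, {"grip": 0.95, "translation": [0, 0, 0], "rot": [0, 0, 0]}, {"grip": 0.95, "translation": [0, 0, 0], "rot": [0, 0, 0]}, {"grip": 0.95, "translation": [0, 0, 0], "rot": [0, 0, 0]}]}}

```text
t: 20.35
ee_pos: [0.5055, -0.0385, 0.0693]
tcp_rot: [2.114, 2.324, -0.0]
wrist_force: [-0.6, 0.6, 0.3]
finger_gap: 0.0811
gripper_force: 0.0
```

>>> {"op": "send_rows", "data": {"increments": [{"grip": 0.95, "translation": [0, 0, -0.01], "rot": [0, 0, 0]}, {"grip": 0.95, "translation": [0, 0, -0.02], "rot": [0, 0, 0]}, {"grip": 0.95, "translation": [0, 0, -0.03], "rot": [0, 0, 0]}, {"grip": 0.95, "translation": [0, 0, -0.03], "rot": [0, 0, 0]}, {"grip": 0.95, "translation": [0, 0, -0.01], "rot": [0, 0, 0]}, {"grip": 0.95, "translation": [0, 0, 0], "rot": [0, 0, 0]}, {"grip": 0.95, "translation": [0, 0, 0], "rot": [0, 0, 0]}, {"grip": 0.95, "translation": [0, 0, 0], "rot": [0, 0, 0]}]}}

```text
t: 21.15
ee_pos: [0.5053, -0.0386, 0.099]
tcp_rot: [-2.114, -2.324, 0.001]
wrist_force: [-0.6, 0.1, -0.5]
finger_gap: 0.0813
gripper_force: 0.0
```

```bash
python3 - <<'E'
from h import *
s=state();print(s["ee_pos"],s["wrist_force"],s["finger_gap"]);e=s["ee_pos"]
w=grab_frame("wrist")[:,:,::-1].copy();c=grab_frame("scene")[:,:,::-1].copy();cv2.imwrite("pics/wrist9.png",w);cv2.imwrite("pics/scene9.png",c);w=w.astype(int);c=c.astype(int)
gray=lambda a:(a.max(-1)-a.min(-1)<14)&(a.max(-1)>35)
C=(.5055,-.0387)
for n,im in(("scene",c),("wrist",w)):
    q=np.vstack([proj(n,circ(C,z,.046)) for z in(.068,.071)]);r=np.vstack([proj(n,circ(C,z,.023)) for z in(.087,.119)]);print(n,"flange",q.min(0).round(1),q.max(0).round(1),"cap",r.min(0).round(1),r.max(0).round(1))
r2=lambda a:(a[...,2]>25)&(a[...,1]<.5*a[...,2])&(a[...,0]<.5*a[...,2])
for n,im,b in(("scene",c,(250,165,312,215)),("wrist",w,(180,120,400,400))):
    for f,nm in((r2,"red"),(gray,"gray")):
        m=f(im[b[1]:b[3],b[0]:b[2]]).astype(np.uint8);k,l,st,ce=cv2.connectedComponentsWithStats(m)
        i=1+np.argmax(st[1:,4]);print(n,nm,(st[i][:5]+[b[0],b[1],0,0,0]).tolist())
print([ (r,*(np.nonzero(gray(c[r,245:312]))[0][[0,-1]]+245)) for r in range(206,226,2) if gray(c[r,245:312]).any()])
E
```

```text
[ 0.50526177 -0.03858     0.09904782] [-0.57938887  0.06548588 -0.48771802] 0.08125052244065854
scene flange [258.  198.4] [298.  221.4] cap [267.8 186. ] [288.3 208.6]
wrist flange [196.5 162.5] [369.6 320.7] cap [226.  219.5] [340.  347.9]
scene red [268, 188, 18, 21, 283]
scene gray [258, 191, 39, 24, 339]
wrist red [230, 220, 108, 121, 10205]
wrist gray [186, 138, 180, 149, 12088]
[(206, np.int64(260), np.int64(294)), (208, np.int64(259), np.int64(295)), (210, np.int64(258), np.int64(296)), (212, np.int64(258), np.int64(296)), (214, np.int64(259), np.int64(296)), (216, np.int64(261), np.int64(294)), (218, np.int64(263), np.int64(292)), (220, np.int64(267), np.int64(288)), (224, np.int64(255), np.int64(297))]
```

Scene/wrist numbers match the seated model (flange cols 258–297, bottom row ≈221; red cap cols 268–286). Now I grip the cap.

>>> {"op": "send_rows", "data": {"increments": [{"grip": 0.9, "translation": [0, 0, 0.008], "rot": [0, 0, 0]}, {"grip": 0.8, "translation": [0, 0, 0.008], "rot": [0, 0, 0]}, {"grip": 0.7, "translation": [0, 0, 0], "rot": [0, 0, 0]}, {"grip": 0.62, "translation": [0, 0, 0], "rot": [0, 0, 0]}, {"grip": 0.56, "translation": [0, 0, 0], "rot": [0, 0, 0]}, {"grip": 0.52, "translation": [0, 0, 0], "rot": [0, 0, 0]}, {"grip": 0.48, "translation": [0, 0, 0], "rot": [0, 0, 0]}, {"grip": 0.44, "translation": [0, 0, 0], "rot": [0, 0, 0]}, {"grip": 0.4, "translation": [0, 0, 0], "rot": [0, 0, 0]}, {"grip": 0.4, "translation": [0, 0, 0], "rot": [0, 0, 0]}], "grip_force": 30}}

```text
t: 22.25
ee_pos: [0.5056, -0.0385, 0.0948]
tcp_rot: [2.114, 2.324, 0.0]
wrist_force: [-1.1, 0.6, 6.7]
finger_gap: 0.0447
gripper_force: 30.2
```

>>> {"op": "send_rows", "data": {"increments": [{"grip": 0.4, "translation": [0, 0, 0], "rot": [0, 0, 0]}, {"grip": 0.4, "translation": [0, 0, 0], "rot": [0, 0, 0]}]}}

```text
t: 22.45
ee_pos: [0.5056, -0.0385, 0.0948]
tcp_rot: [2.114, 2.324, 0.0]
wrist_force: [-1.7, 0.4, 6.0]
finger_gap: 0.045
gripper_force: 30.2
```

>>> {"op": "send_rows", "data": {"increments": [{"grip": 0.4, "translation": [0, 0, -0.01], "rot": [0, 0, 0]}, {"grip": 0.4, "translation": [0, 0, -0.01], "rot": [0, 0, 0]}, {"grip": 0.4, "translation": [0, 0, -0.015], "rot": [0, 0, 0]}, {"grip": 0.4, "translation": [0, 0, -0.02], "rot": [0, 0, 0]}, {"grip": 0.4, "translation": [0, 0, -0.04], "rot": [0, 0, 0]}, {"grip": 0.4, "translation": [0, 0, -0.06], "rot": [0, 0, 0]}, {"grip": 0.4, "translation": [0, 0, -0.08], "rot": [0, 0, 0]}, {"grip": 0.4, "translation": [0, 0, -0.08], "rot": [0, 0, 0]}, {"grip": 0.4, "translation": [0, 0, -0.04], "rot": [0, 0, 0]}, {"grip": 0.4, "translation": [0, 0, -0.015], "rot": [0, 0, 0]}]}}

```text
t: 23.45
ee_pos: [0.5062, -0.0385, 0.2071]
tcp_rot: [2.113, 2.322, 0.002]
wrist_force: [-0.6, -0.5, -1.0]
finger_gap: 0.0445
gripper_force: 30.7
```

>>> {"op": "send_rows", "data": {"increments": [{"grip": 0.4, "translation": [0, 0, 0], "rot": [0, 0, 0]}, {"grip": 0.4, "translation": [0, 0, 0], "rot": [0, 0, 0]}, {"grip": 0.4, "translation": [0, 0, 0], "rot": [0, 0, 0]}, {"grip": 0.4, "translation": [0, 0, 0], "rot": [0, 0, 0]}, {"grip": 0.4, "translation": [0, 0, 0], "rot": [0, 0, 0]}, {"grip": 0.4, "translation": [0, 0, 0], "rot": [0, 0, 0]}, {"grip": 0.4, "translation": [0, 0, 0], "rot": [0, 0, 0]}, {"grip": 0.4, "translation": [0, 0, 0], "rot": [0, 0, 0]}, {"grip": 0.4, "translation": [0, 0, 0], "rot": [0, 0, 0]}, {"grip": 0.4, "translation": [0, 0, 0], "rot": [0, 0, 0]}]}}

```text
t: 24.45
ee_pos: [0.5055, -0.0385, 0.2055]
tcp_rot: [2.114, 2.324, 0.0]
wrist_force: [0.7, -0.4, -0.3]
finger_gap: 0.0447
gripper_force: 30.7
```

```bash
python3 - <<'E'
from h import *
s=state();print(s["ee_pos"],s["wrist_force"],s["finger_gap"],s["gripper_force"],np.abs(s["qvel"]).max())
c=grab_frame("scene")[:,:,::-1].astype(int)
gray=lambda a:(a.max(-1)-a.min(-1)<14)&(a.max(-1)>35)
print([ (r,*(np.nonzero(gray(c[r,245:312]))[0][[0,-1]]+245)) for r in range(186,226,3) if gray(c[r,245:312]).any()])
r2=lambda a:(a[...,2]>25)&(a[...,1]<.5*a[...,2])&(a[...,0]<.5*a[...,2])
k,l,st,_=cv2.connectedComponentsWithStats(r2(c[100:225,250:312]).astype(np.uint8));i=1+np.argmax(st[1:,4]);print("red",st[i]+[250,100,0,0,0])
z=s["ee_pos"][2]-.0948;r=np.vstack([proj("scene",circ((.5055,-.0387),q+z,.023)) for q in(.087,.119)]);print(r.min(0),r.max(0))
E
```

```text
[ 0.50551816 -0.03850898  0.20554549] [ 0.66470759 -0.37605229 -0.29870048] 0.04467010768188914 30.708664739504457 0.0016814596283924095
[(198, np.int64(271), np.int64(282)), (201, np.int64(266), np.int64(288)), (204, np.int64(262), np.int64(292)), (207, np.int64(259), np.int64(295)), (210, np.int64(258), np.int64(296)), (213, np.int64(258), np.int64(296)), (216, np.int64(260), np.int64(294)), (219, np.int64(264), np.int64(289)), (222, np.int64(257), np.int64(257)), (225, np.int64(298), np.int64(299))]
red [267 143  20  22 227]
[267.3675045  142.09412219] [288.85267166 165.21645512]
```

The cap is held 110 mm up, where it was predicted to be. The sieve silhouette hasn't changed and nothing is moving, so I'm handing in.

```bash
python3 -c "from bench import *; print(finish_job())"
```

```text
the job is handed in; nothing more can be done
None
```

I handed the job in at about 24 s: the tin is on the mat, the sieve top is seated and let go, and the red cap is held upright about 110 mm above it. `finish_job()` returned no verdict, so success is judged from my own camera and force readings.

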